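# Unlatch the sample bay's gate and hold it open

### The arm

A 6-joint arm with a two-finger parallel gripper is mounted at the origin on a cart in front of the work surface, level with it; the furniture and walls round the work are solid. World frame = base frame: x ahead of the robot, y to its left, z up, the work surface at z = 0. Lengths are in mm, angles in degrees, forces in N, time in s.
With the tool pointing down it reaches from about 350 to 850 mm from the base axis. Payload 8.1 kg.
Tool frame: the origin (TCP) lies at the centre of the arm's flange, where the gripper is bolted on; the fingertips stand 173 mm ahead of it and the grasp point (between the pads) lies 155 mm ahead of it; z points along the fingers, y is the line along which they close (so a half turn about z gives the same grasp; the last joint's range is limited). The gripper opens to 85 mm and grips with 20 to 120 N. Pads are 22 mm wide; open, the fingers measure 114 mm over their backs; the gripper's body (76 mm by 85 mm) begins 54 mm behind the grasp point. The pads swing forward as they close: fully open they stand 13 mm farther back than shut.
Start: joints at [-4.893, 7.471, 85.268, -0, 87.261, -4.893], TCP at [600.006, 0.022, 404.692] pointing down, gripper open.
Joint ranges: [-169.43, 169.43], [-51.17, 129.36], [1.28, 143.12], [-76.62, 256.62], [0, 156.53], [-152.29, 152.29]. Speed limits (degrees/s): [136.94, 136.94, 159.86, 180, 180, 180].

### API

Orientations are given as [roll, pitch, yaw] about the fixed x, y, z axes, in that order (R = Rz(yaw) Ry(pitch) Rx(roll)).
In Python, from bench import * gives the robot as it stands.
- The arm moves only by the shell command python3 -m jog 'ROWS' [FORCE]. ROWS is text: rows parted by semicolons, each of 7 numbers parted by spaces: the shift along the tool's x, y, z scaled (see below), then the turn, a rotation vector about the tool's x, y, z scaled (see below), then the closure, from -1 (fully open) to 1 (shut). In form: tx ty tz wx wy wz hand; .... A call has 1 to 5 rows; each row shifts and turns the commanded pose from where the row before left it, along the tool's axes as they then stand; what a row does not reach is not made up. The controller multiplies each number of a shift by 0.1 m and each number of a turn by 60 degrees. A row lasts 1/8 s, in which the tool goes at most 62.5 mm and 10.7 degrees, less where a joint would pass 70% of its speed; a pose out of reach is approached as far as the arm can. A call with a number of a shift or a turn outside -1 to 1 is refused whole. A call with a gripper value outside its range is refused whole. The fingers move at their own pace and stop on an object; FORCE is the grip in N (left out, the last holds). Time passes only in rows, so rows that do not move let the fingers close. It gives the time, the measured TCP pose, the force, the opening and the grip force at its end, in the units of the state.
- sense(): the state, without advancing time (a new reading comes with each control period).
- snapshot(name): name is "scene" or "side" or "wrist"; returns a dict with "img" (384x512x3 uint8, red, green, blue), "fx", "fy", "cx", "cy" (pixels), "extrinsics" (4x4, takes a point from camera to world coordinates). Camera axes: x right, y down, z forward; pixel columns grow to the right and rows downward; lengths in mm; the calibration is good to about 2 mm. A picture is of the moment at which its call begins. There is no depth.
- hand_in(): hands the job in; it is judged then, once.
The state is a dict: "time": time; "joint_pos": joint angles; "qd": joint speeds; "joint_efforts": joint torques, N m; "tool_pos": TCP position; "tcp_rot": TCP orientation; "ft_force": force on the tool from outside, world axes, zero at the start; "wrist_torque": the same for the moment, N m; "finger_gap": finger opening in mm; "grip_force": force on a finger pad.
Only numpy, scipy, OpenCV 4.12 (cv2) and the standard library are available. Lean on these libraries where they do the work, as an engineer would, in place of code of your own. Each camera call takes 0.05 s, during which the arm holds its last target. There are 200 camera calls.

### The job

Open the gate of the small screened sample bay so that a colleague can reach the dish inside. First squeeze the square catch on the rail above the gate fully in, then the round one in the same way; only then take the upright grip post at the gate's free end and swing the gate towards you, over the click of its detent, until it stands wide open at about a right angle. The gate springs back by itself, so finish while still holding it there, and do not disturb the dish and vial in the bay or the steel beaker beside it.

Things in the scene. Friction and masses are not known exactly. Their poses are not given: they have to be found in the camera images.
- square_catch_mid (a point): Square catch, squeezed FIRST: black square block 30x24x26 mm on the rail over the gate, a flat square steel pad (26x24 mm) at its front and rear. Point midway between the pads, half-way up them, 134 mm above the table; rail top 16 mm below it, block top 11 mm above. x axis from front to rear pad (squeeze along it), y along the gate, z up. Which catch is nearer the hinge varies
- round_catch_mid (a point): Round catch, squeezed SECOND: black cylinder 30 mm across, 26 mm high, 63 mm along the rail from the other, with a round steel pad (26 mm across) at its front and rear. Point, axes and heights as for the square catch. On both, a 7 mm bolt pin at the top rises from 14 to 26 mm above the point as the pads go in
- square_catch_pad (a joint): how far each pad of the square catch is in, m: 0 out (bolt down, gate locked) to 0.008 fully in (bolt clear). Both pads move together; their outer faces are 54 mm apart at first, 38 mm fully in. They resist with about 5 N in all and stay where they are left
- round_catch_pad (a joint): the same for the round catch: same travel, distances and force
- gate_grip (a point): Point on the axis of the gate's upright black grip post (16 mm across, from 117 to 169 mm above the table) on the gate's free end; the point is 145 mm above the table and moves with the gate. The gate's top edge is 112 mm above the table. With the gate shut the nearer catch is 47 mm away along the gate
- gate_hinge (a point): Point on the gate's upright hinge axis, 145 mm above the table; the grip point turns about it at radius 160 mm. Fixed to the bay: x axis points from the gate into the bay, y from the gate's free end to the hinge; the gate swings out to -x (clockwise from above). Bay 205 mm wide, 205 mm deep, screens 108 mm high; the rail ends 27 mm short of the grip post's axis
- gate (a joint): gate angle, rad: 0 shut, 1.57 at a right angle to its shut place, stop at 1.7. A sprung ball resists at about 0.45 to 0.6 rad (about 6 N at the grip post); a spring pulls the gate shut with 1 to 2 N at the post throughout, so it does not stay wide when let go
- dish_centre (a point): clear lidded dish, 56 mm across, 12 mm high, loose on the floor of the bay (10 mm above the table) behind the gate; centre. Leave alone
- vial_centre (a point): small glass vial, 21 mm across, 44 mm high, standing loose in the bay; centre. Leave alone
- beaker_centre (a point): steel beaker, 85 mm across, 108 mm high, standing loose on the table to the right of the bay; centre. Leave alone

How it is judged (in metres and radians):
On the way, in this order (a step that is already met when the one before it is completed fails the run):
1. the square catch is squeezed in, the round one not yet, the gate shut (value of joint square_catch_pad above 0.0065 m and value of joint round_catch_pad below 0.004 m and value of joint gate below 0.1 rad), for 0.1 s.
2. the round catch is squeezed in as well, the gate still shut (value of joint each of square_catch_pad, round_catch_pad above 0.0065 m and value of joint gate below 0.1 rad), for 0.1 s.
3. the gate is swung past its detent (value of joint gate above 0.8 rad), for 0.1 s.
At the end, for the whole second after the job is handed in: The gate stands open by at least 1.3 rad (75 degrees), still within 0.1 rad/s, with the fingers holding it (contact of at least 0.4 N against its spring), and both catches are still squeezed in (6.5 mm of 8 mm or more) (value of joint gate above 1.3 rad and velocity of joint gate between -0.1 and 0.1 rad/s and contact force between the fingers and gate above 0.4 N and value of joint each of square_catch_pad, round_catch_pad above 0.0065 m); the arm keeps its last pose, push and grip.
It fails at once if the round catch is squeezed before the square one (value of joint round_catch_pad above 0.004 m and value of joint square_catch_pad below 0.006 m).
It fails at once if the dish, vial or beaker is shifted by more than 20 mm or the vial or beaker tipped (distance of any of dish_centre, vial_centre, beaker_centre from where it was at the start of the episode above 0.02 m or angle between any of vial_centre, beaker_centre's own z axis and vertical above 0.5 rad).
It also fails if it takes over 54 s, if anything falls off the work surface, if the arm or the gripper's body presses on something with over 40 N, if the wrist force passes 120 N, or if a joint passes its speed limit or range.

## Working session

There is one attempt and no reset: what is moved stays moved. The work goes in short steps, Python scripts to look and compute and a shell command to move; the robot and the scene stay as the last step left them, time stands still between calls to the robot, and variables do not carry over. Pictures are saved under pics/ and viewed, at most 10 in all, crops included, and the job is handed in when it is done.

```bash
mkdir -p pics
python3 - <<'E'
from bench import *
import cv2,numpy as np
a=[]
for n in("scene","side"):
    s=snapshot(n); cv2.imwrite(f"pics/{n}0.png",s["img"][:,:,::-1]); print(n,s["fx"],s["cx"],s["cy"],np.round(s["extrinsics"],3).tolist())
print(sense())
E
```

```text
scene 427.4486492183606 261.15218117409535 185.43412371776682 [[0.889, -0.31, 0.338, 370.064], [-0.458, -0.614, 0.642, -682.082], [0.008, -0.726, -0.688, 721.805], [0.0, 0.0, 0.0, 1.0]]
side 473.47689511108166 252.40726522201714 192.73286652835114 [[-0.992, -0.046, 0.116, 497.203], [-0.124, 0.421, -0.898, 899.329], [-0.007, -0.906, -0.424, 591.492], [0.0, 0.0, 0.0, 1.0]]
{'time': 0.1, 'joint_pos': array([-4.89268469e+00,  7.51378494e+00,  8.53237205e+01, -1.06758645e-03,
        8.72610190e+01, -4.89279158e+00]), 'qd': array([-0.01927638, -0.09494611, -0.15992922, -0.01571299, -0.03995333,
       -0.00476916]), 'joint_efforts': array([ 1.52257860e-03, -5.70947063e+01, -5.01941299e+01, -1.80579236e-04,
        8.16394575e-03,  5.26326357e-05]), 'tool_pos': array([5.99797176e+02, 4.00548267e-02, 4.03711229e+02]), 'tcp_rot': array([-1.79901744e+02, -7.34090100e-03,  9.00001525e+01]), 'ft_force': array([ 0.36690871,  0.87631355, -0.18368925]), 'wrist_torque': array([-0.02052425, -0.02978744,  0.02979498]), 'grip_force': 0.0, 'finger_gap': 85.26041326807982}
```

View pics/scene0.png

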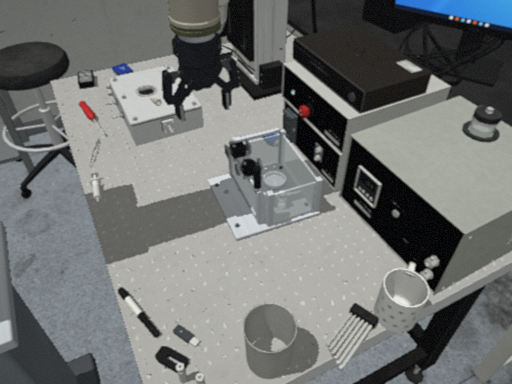

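View pics/side0.png

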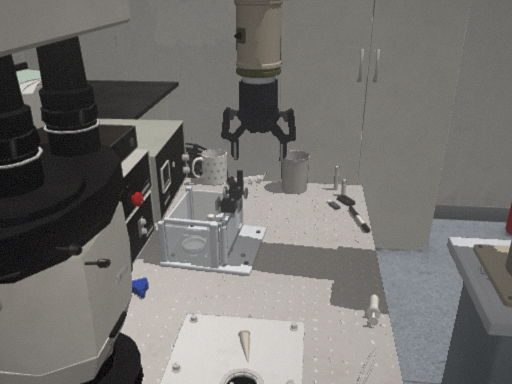

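The scene view has the bay near (270,180), with its catches at about (238,148) and (250,167) and the grip post at (257,175). The side view has the bay at about (205,230). I'll enlarge both.

Run:
```python
import cv2,numpy as np
a=cv2.imread("pics/scene0.png")[115:245,200:335]; b=cv2.imread("pics/side0.png")[150:280,145:280]
r=lambda i:cv2.resize(i,(400,385),interpolation=cv2.INTER_CUBIC)
cv2.imwrite("pics/z0.png",np.hstack([r(a),r(b)]))
```

```text
(no output)
```

View pics/z0.png

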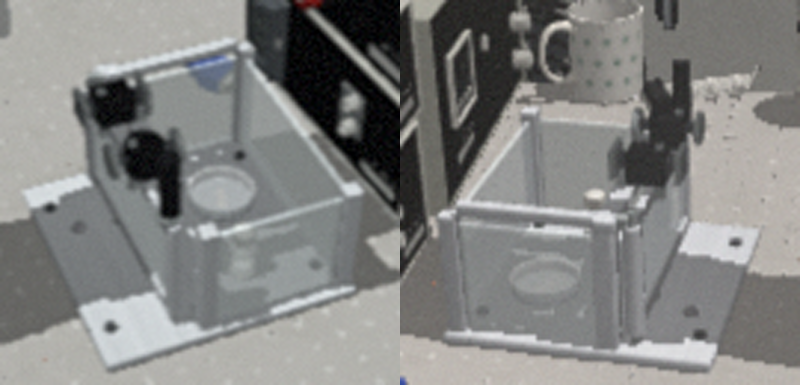

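The zoom shows the square catch nearer the hinge at scene (239,149) and side (229,205). The round one is at scene (250,166) and side (234,192). The post is at scene (257,176) and side (240,180), at the low-y end.

```bash
cat > h.py <<'E'
from bench import *
import cv2,numpy as np
def ray(s,u,v):
    E=np.array(s["extrinsics"]); d=E[:3,:3]@[(u-s["cx"])/s["fx"],(v-s["cy"])/s["fy"],1]; return E[:3,3],d
def onz(s,u,v,z):
    o,d=ray(s,u,v); return o+d*(z-o[2])/d[2]
def tri(rs):
    A=0;b=0
    for o,d in rs:
        d=d/np.linalg.norm(d);P=np.eye(3)-np.outer(d,d);A=A+P;b=b+P@o
    return np.linalg.solve(A,b)
def proj(s,p):
    E=np.array(s["extrinsics"]);c=E[:3,:3].T@(np.array(p)-E[:3,3]);return s["fx"]*c[0]/c[2]+s["cx"],s["fy"]*c[1]/c[2]+s["cy"]
E
python3 - <<'E'
from h import *
np.set_printoptions(precision=1,suppress=True)
a=snapshot("scene");b=snapshot("side");w=snapshot("wrist")
for n,p,q,z in(("sq",(238.8,149.4),(228.7,204.7),134),("rd",(249.6,166.3),(234.4,192.5),134),("post",(257.4,176.4),(239.8,180),145)):
    print(n,onz(a,*p,z),onz(b,*q,z),tri([ray(a,*p),ray(b,*q)]))
cv2.imwrite("pics/w0.png",w["img"][:,:,::-1])
print(np.array(w["extrinsics"]))
E
```

```text
sq [667.3  -9.1 134. ] [665.5  -4.4 134. ] [667.   -7.9 132.6]
rd [663.5 -70.5 134. ] [663.2 -67.4 134. ] [663.7 -69.6 133.1]
post [ 658.4 -116.7  145. ] [ 657.5 -114.5  145. ] [ 658.2 -116.3  144.4]
[[  1.    0.   -0.  601. ]
 [  0.   -0.9  -0.3  80.6]
 [ -0.    0.3  -0.9 373. ]
 [  0.    0.    0.    1. ]]
```

View pics/w0.png

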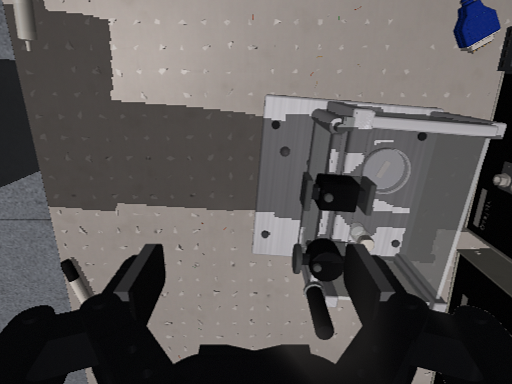

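The wrist view shows the square block at about (337,192) with pads at x 307 and 368, the round one at (325,258), and the post base at (322,330). The gate lies about 4.6° off world y. I'll move over the square catch and refine.

```bash
python3 -m jog '-0.04 0.33 0 0 0 0 -1;-0.04 0.33 0 0 0 0 -1;0 0 0 0 0 0.077 -1;0 0 0 0 0 0 -1;0 0 0 0 0 0 -1' 20
python3 - <<'E'
from h import *
w=snapshot("wrist")
np.save("pics/w1.npy",w,allow_pickle=True)
cv2.imwrite("pics/w1.png",cv2.resize(w["img"][100:,100:420,::-1],(800,int(284*2.5)))[:600])
s=sense();print(s["tool_pos"],s["tcp_rot"])
E
```

```text
time: 0.88
tool_pos: [665.8, -7.9, 404.7]
tcp_rot: [-180.0, -0.0, 85.5]
ft_force: [-0.3, 0.3, 0.1]
finger_gap: 85.4
grip_force: 0.0
[665.75818741  -7.89798925 404.87626256] [ 1.79991982e+02 -1.11839848e-03  8.54636806e+01]
```

View pics/w1.png

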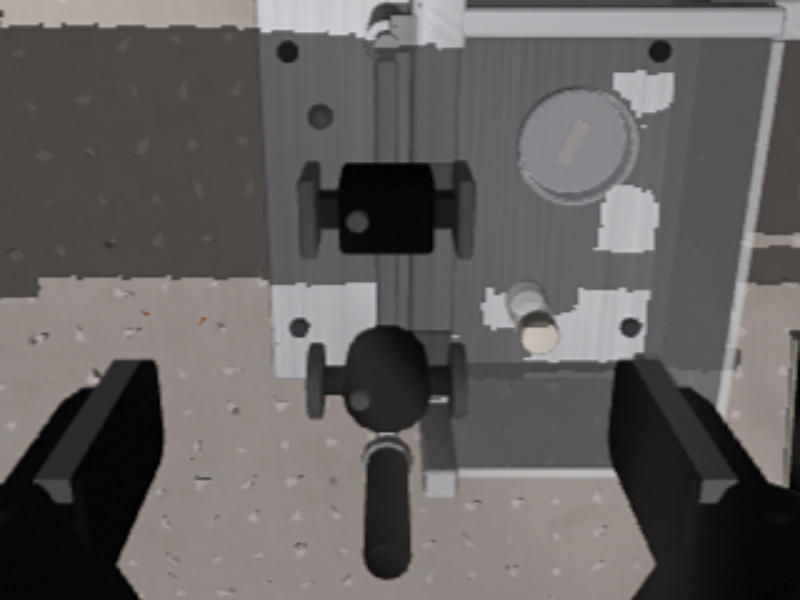

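The tool is well aligned: both catches and the post sit on column 387 and the finger midline is at 386. I'll use the near top edges (rows 253, 432 and 578) to get the positions.

Run:
```python
from h import *
np.set_printoptions(precision=1,suppress=True)
w=np.load("pics/w1.npy",allow_pickle=True).item()
s=sense();t=np.radians(85.46)
X=np.array([np.cos(t),np.sin(t),0]);Y=np.array([X[1],-X[0],0])
for n,u,v,z,r in(("sq",387,253,145,12),("rd",387,432,145,15),("post",388,578,169,8)):
    p=onz(w,100+u/2.5,100+v/2.5,z)+r*X; d=p-s["tool_pos"]; print(n,p,"tool shift",d@X,d@Y)
for u in(299,474): print(onz(w,100+u/2.5,100+210/2.5,146)@Y)
```

```text
sq [668.   -6.2 145. ] tool shift 1.827311008995543 2.125606081684173
rd [663.2 -68.5 145. ] tool shift -60.60565244567541 2.2371996265184126
post [ 659.8 -114.6  169. ] tool shift -106.82490475220044 2.5542908230560997
639.4050364172817
693.0768348989993
```

```bash
python3 -m jog '0.015 0.02 0.38 0 0 0 -1;0 0 0.38 0 0 0 -1;0 0 0.39 0 0 0 -1;0 0 0 0 0 0 -1;0 0 0 0 0 0 -0.2' 20; python3 -m jog '0 0 0 0 0 0 0.3;0 0 0 0 0 0 0.3;0 0 0 0 0 0 0.3;0 0 0 0 0 0 0.3;0 0 0 0 0 0 0.3'
```

```text
time: 1.55
tool_pos: [668.6, -6.6, 291.7]
tcp_rot: [179.9, 0.0, 85.4]
ft_force: [-1.1, 0.2, 0.2]
finger_gap: 69.8
grip_force: 0.0
time: 2.17
tool_pos: [666.8, -6.4, 292.5]
tcp_rot: [-179.8, 0.0, 85.4]
ft_force: [-21.4, 1.7, 14.5]
finger_gap: 37.2
grip_force: 20.8
```

The square catch is fully in (gap 37 mm). I'll open and slide along the rail to the round one. The fingers straddle everything at this height.

```bash
python3 -m jog '0 -0.015 0 0 0 0 -1;0 0 0 0 0 0 -1;0 0 0 0 0 0 -1;0 0 0 0 0 0 -1;0 0 0 0 0 0 -1'; python3 -m jog '-0.21 0 0 0 0 0 -1;-0.21 0 0 0 0 0 -1;-0.21 0 0 0 0 0 -1;0 0 0 0 0 0 -1;0 0 0 0 0 0 -1'
python3 - <<'E'
from h import *
w=snapshot("wrist")
cv2.imwrite("pics/w2.png",w["img"][:,:,::-1])
E
```

```text
time: 2.8
tool_pos: [666.7, -6.5, 289.6]
tcp_rot: [-180.0, 0.0, 85.4]
ft_force: [0.3, 0.3, 0.6]
finger_gap: 85.5
grip_force: 0.0
time: 3.42
tool_pos: [661.5, -69.7, 289.7]
tcp_rot: [-180.0, -0.0, 85.3]
ft_force: [0.5, 0.4, -0.5]
finger_gap: 85.4
grip_force: 0.0
```

View pics/w2.png

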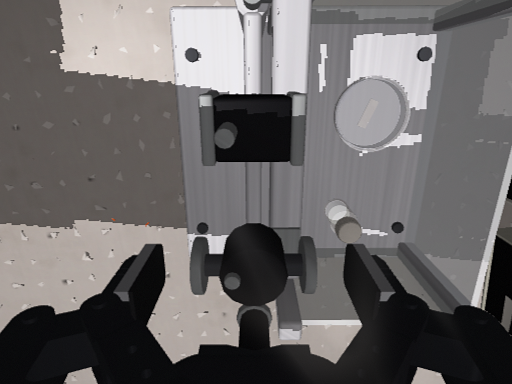

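The square catch's pads are tight to the block and its bolt has risen, at (250,128). The round catch sits centred between the fingers at (253,265), so I'll squeeze it.

```bash
python3 -m jog '0 0 0 0 0 0 -0.2;0 0 0 0 0 0 0.3;0 0 0 0 0 0 0.3;0 0 0 0 0 0 0.3;0 0 0 0 0 0 0.3'; python3 -m jog '0 0 0 0 0 0 0.3;0 0 0 0 0 0 0.3;0 0 0 0 0 0 -1;0 0 0 0 0 0 -1;0 0 0 0 0 0 -1'
```

```text
time: 4.1
tool_pos: [662.3, -68.9, 290.6]
tcp_rot: [179.8, -0.0, 85.4]
ft_force: [5.4, 2.8, 1.8]
finger_gap: 40.4
grip_force: 25.2
time: 4.72
tool_pos: [661.3, -69.4, 289.3]
tcp_rot: [-179.9, 0.0, 85.4]
ft_force: [-0.1, 0.1, -0.6]
finger_gap: 85.4
grip_force: 0.0
```

The first reading was a gap of 40.4, so I'll squeeze again and read it while holding.

```bash
python3 -m jog '0 0.008 0 0 0 0 0.3;0 0 0 0 0 0 0.3;0 0 0 0 0 0 0.3;0 0 0 0 0 0 0.3;0 0 0 0 0 0 0.3' 30;python3 -m jog '0 0 0 0 0 0 0.3;0 0 0 0 0 0 0.3;0 0 0 0 0 0 0.3'
```

```text
time: 5.35
tool_pos: [662.6, -69.4, 290.2]
tcp_rot: [179.9, 0.0, 85.4]
ft_force: [3.3, 0.2, 1.5]
finger_gap: 40.4
grip_force: 30.7
time: 5.72
tool_pos: [662.6, -69.4, 290.1]
tcp_rot: [179.9, 0.0, 85.4]
ft_force: [3.6, -0.2, 3.5]
finger_gap: 40.5
grip_force: 30.7
```

```bash
python3 -m jog '0 0 0 0 0 0 -1;0 0 0 0 0 0 -1;0 0 0 0 0 0 -1;0 0 0 0 0 0 -1'
python3 - <<'E'
from h import *
w=snapshot("wrist")
cv2.imwrite("pics/w3.png",cv2.resize(w["img"][80:340,130:380,::-1],(577,600)))
E
```

```text
time: 6.22
tool_pos: [662.2, -69.4, 289.4]
tcp_rot: [-180.0, -0.0, 85.4]
ft_force: [-0.4, 0.6, -0.6]
finger_gap: 85.3
grip_force: 0.0
```

View pics/w3.png

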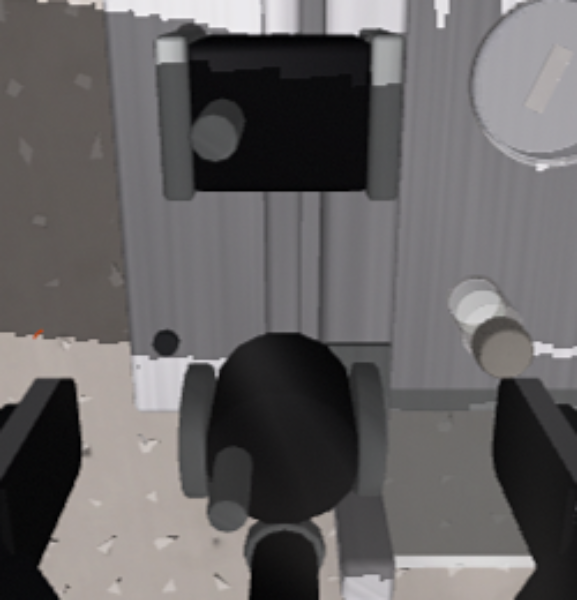

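The bolt is up and the round pads are nearly home. The tool rose during both squeezes, so the fingertips probably brush the rail as they swing forward. I'll raise it 5 mm and squeeze again.

```bash
python3 -m jog '0 0 -0.05 0 0 0 -0.2;0 0 0 0 0 0 0.3;0 0 0 0 0 0 0.3;0 0 0 0 0 0 0.3;0 0 0 0 0 0 0.3' 30;python3 -m jog '0 0 0 0 0 0 0.3;0 0 0 0 0 0 0.3;0 0 0 0 0 0 0.3'
```

```text
time: 6.9
tool_pos: [661.6, -69.3, 295.6]
tcp_rot: [-179.9, 0.0, 85.4]
ft_force: [-10.5, 1.2, 9.8]
finger_gap: 36.6
grip_force: 34.2
time: 7.28
tool_pos: [661.6, -69.3, 295.6]
tcp_rot: [-179.9, 0.0, 85.4]
ft_force: [-9.3, 0.9, 9.5]
finger_gap: 37.1
grip_force: 34.2
```

The round catch is fully in (37 mm). Next I'll open, go up 8 mm, slide to the post and grip it.

```bash
python3 -m jog '0 0 0 0 0 0 -1;0 0 0 0 0 0 -1;0 0 0 0 0 0 -1;0 0.002 -0.08 0 0 0 -1;0 0 0 0 0 0 -1';python3 -m jog '-0.24 0 0 0 0 0 -1;-0.23 0 0 0 0 0 -1;0 0 0 0 0 0 0;0 0 0 0 0 0 0.5;0 0 0 0 0 0 1' 40;python3 -m jog '0 0 0 0 0 0 1;0 0 0 0 0 0 1;0 0 0 0 0 0 1'
```

```text
time: 7.9
tool_pos: [663.0, -69.5, 304.0]
tcp_rot: [179.9, 0.0, 85.4]
ft_force: [0.8, -0.2, 0.1]
finger_gap: 85.6
grip_force: 0.0
time: 8.52
tool_pos: [658.8, -116.0, 302.6]
tcp_rot: [-180.0, -0.0, 85.4]
ft_force: [-0.3, -0.1, -0.3]
finger_gap: 32.6
grip_force: 0.0
time: 8.9
tool_pos: [658.6, -115.9, 302.8]
tcp_rot: [-180.0, -0.0, 85.4]
ft_force: [-4.0, 1.4, 3.4]
finger_gap: 15.2
grip_force: 39.0
```

The post is gripped (gap 15 mm). I'll swing in 6° arc steps at radius 160.

```bash
python3 -m jog '0.004 -0.112 0 0 0 0.067 1;0.009 -0.167 0 0 0 0.1 1;0.009 -0.167 0 0 0 0.1 1;0.009 -0.167 0 0 0 0.1 1;0.009 -0.167 0 0 0 0.1 1' 50
```

```text
time: 9.52
tool_pos: [585.3, -91.8, 302.9]
tcp_rot: [179.9, 0.0, 57.2]
ft_force: [5.8, -3.7, -1.5]
finger_gap: 14.7
grip_force: 49.5
```

```bash
python3 -m jog '0.009 -0.167 0 0 0 0.1 1;0.009 -0.167 0 0 0 0.1 1;0.009 -0.167 0 0 0 0.1 1;0.009 -0.167 0 0 0 0.1 1;0.009 -0.167 0 0 0 0.1 1'
```

```text
time: 10.15
tool_pos: [529.0, -30.7, 302.8]
tcp_rot: [179.9, 0.1, 27.1]
ft_force: [-6.0, -5.0, 4.3]
finger_gap: 15.3
grip_force: 50.3
```

```bash
python3 -m jog '0.009 -0.167 0 0 0 0.1 1;0.009 -0.167 0 0 0 0.1 1;0.009 -0.167 0 0 0 0.1 1;0.009 -0.167 0 0 0 0.1 1;0.004 -0.112 0 0 0 0.067 1';python3 -m jog '0 0 0 0 0 0 1;0 0 0 0 0 0 1;0 0 0 0 0 0 1;0 0 0 0 0 0 1'
python3 - <<'E'
from h import *
a=snapshot("scene")["img"][115:245,190:335,::-1];b=snapshot("side")["img"][150:280,145:290,::-1]
r=lambda i:cv2.resize(i,(400,360),interpolation=cv2.INTER_CUBIC)
cv2.imwrite("pics/z4.png",np.hstack([r(a),r(b)]));print(sense()["qd"].round(2))
E
```

```text
time: 10.78
tool_pos: [510.8, 45.5, 302.7]
tcp_rot: [180.0, 0.2, -0.8]
ft_force: [-13.2, -2.3, 9.1]
finger_gap: 14.7
grip_force: 50.8
time: 11.28
tool_pos: [510.9, 45.0, 302.7]
tcp_rot: [180.0, 0.2, -0.6]
ft_force: [-15.4, -2.2, 10.2]
finger_gap: 15.0
grip_force: 50.9
[ 0.08 -0.02  0.13  0.07 -0.06  0.05]
```

View pics/z4.png

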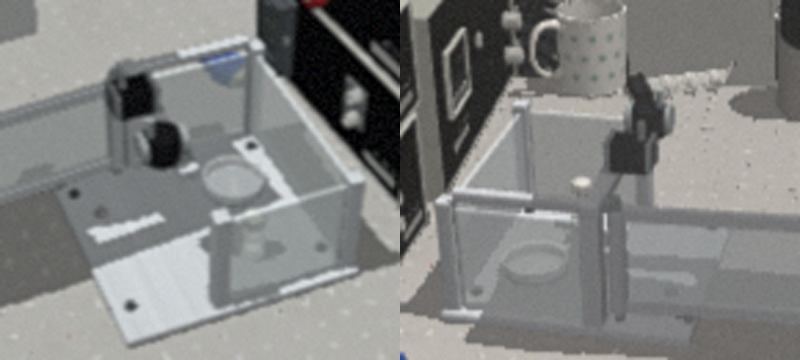

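The gate stands out at about a right angle, running left from (110,130) in the scene view. The dish (232,178) and vial (255,235) are in place and both bolts are up. I'll hand in.

```bash
python3 -c "
from bench import *
print(hand_in())"
```

```text
the job is handed in; nothing more can be done
None
```

I squeezed the square catch in, then the round one, swung the gate to about 86° and handed the job in still holding it there; the dish and vial looked undisturbed, but the beaker wasn't rechecked and no pass/fail result came back.

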